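# Stand the display plaque in its snuggest slot

## Robot

A 6-joint arm with a two-finger parallel gripper is mounted at the origin on the work surface. World frame = base frame: x ahead of the robot, y to its left, z up, the work surface at z = 0. Lengths are in mm, angles in rad, forces in N, time in s.
With the tool pointing down it reaches from about 350 to 775 mm from the base axis. Payload 7.3 kg.
Tool frame: the origin (TCP) lies at the very end of the fingers, on their centre line; the grasp point (between the pads) lies 19 mm behind it; x points along the fingers, z is the direction in which the jaws open and shut, and the axes are right-handed (so a half turn about x gives the same grasp; the last joint's range is limited). The gripper opens to 92 mm and grips with 3 to 60 N. Pads are 19 mm wide; open, the fingers measure 130 mm over their backs; the gripper's body (75 mm by 190 mm) begins 47 mm behind the grasp point.
Start: joints at [1.011, 0.342, 1.524, -0, 1.275, -0.146], TCP at [211.086, 480.716, 226.741] pointing down, gripper open.
Joint ranges: [-2.53, 2.53], [-0.77, 2.02], [0.04, 2.7], [-1, 4.14], [0.28, 2.66], [-3.11, 3.11]. Speed limits (rad/s): [2.57, 2.57, 3.14, 3.14, 3.14, 3.14].

## Interface

Orientations are given as [roll, pitch, yaw] about the fixed x, y, z axes, in that order (R = Rz(yaw) Ry(pitch) Rx(roll)).
In Python, from plant import * gives the robot as it stands.
- The arm moves only by the shell command python3 -m creep 'ROWS'. ROWS is JSON, a list of rows, each an object of numbers: "tx", "ty", "tz": the shift along the tool's x, y, z in cm; "wx", "wy", "wz": the turn, a rotation vector about the tool's x, y, z in rad; "gripper": the closure, from -1 (fully open) to 1 (shut). A call has 1 to 8 rows; each row is the pose to reach, as a shift and turn from the pose commanded when the call began, along the tool's axes at that moment; what a row does not reach only later rows make up. A row lasts 1/12 s, in which the tool goes at most 41.7 mm and 7.16 degrees, less where a joint would pass 70% of its speed; a pose out of reach is approached as far as the arm can. A call with a gripper value outside its range is refused whole. The fingers move at their own pace and stop on an object; the grip force is fixed at half the most. Time passes only in rows, so rows that repeat a pose let the fingers close. It gives the time, the measured TCP pose, the force and the opening at its end, in the units of the state.
- get_obs(): the state, without advancing time (a new reading comes with each control period).
- capture(name): name is "side" or "top" or "wrist"; returns a dict with "frame" (400x640x3 uint8, red, green, blue), "z_map" (400x640 float32, mm along the optical axis (not along the pixel's ray), 0 where there is no reading), "vertical_fov" (degrees; the focal length in pixels is half the picture's height over the tangent of half this angle, whatever the lens; pixels are square), "cx", "cy" (the principal point, pixels), "xyz" and "rotation" of the camera in the world. Camera axes: x right, y down, z forward; pixel columns grow to the right and rows downward; lengths in mm; the calibration is good to about 2 mm. A picture is of the moment at which its call begins.
- close_job(): hands the job in, once; it reports no verdict.
The state is a dict: "time": time; "joint_positions": joint angles; "dq": joint speeds; "tau": joint torques, N m; "tool_pos": TCP position; "tcp_rot": TCP orientation; "contact_force": force on the tool from outside, world axes, zero at the start; "moment": the same for the moment, N m; "grip_width": finger opening in mm.
Only numpy, scipy, OpenCV 4.12 (cv2) and the standard library are available. Lean on these libraries where they do the work, as an engineer would, in place of code of your own. Each camera call takes 0.05 s, during which the arm holds its last target.

## Task

Take the plywood display plaque out of the little holding rack and set its tab on the slots of the dark slotted stand one after another, starting at the narrow end, pressing only gently and never forcing it, until you come to the first slot that takes it. Push it fully down to that slot's floor, about centred along the slot, and let go so that it stands there by itself. Leave the two candles and the gift box where they are.

Things in the scene. Friction and masses are not known exactly. Their poses are not given: they have to be found in the camera images.
- plaque: Plywood sign plaque, blank paper card on each face, 110 g, 12 mm thick (y), 148 mm tall: a 70 mm wide (x), 90 mm tall board over a tab 40 mm wide, 58 mm tall. Foot rounded to 6 mm radius: in a slot with play it leans. Origin: underside of the tab; z up the plaque. Starts standing in the rack, leaning up to 6 degrees along y. Either way round will do; pinch the top across the thickness.
- stand: Dark wooden slotted stand, fixed; base 66 x 236 mm, 57 mm tall, brass screw head past its widest slot. Origin on the counter. Six slots in a row along its y, each along its x, centred at x = 0, 50 mm long, open above and at both ends. Slot floors 12 mm, tooth tops 57 mm above the origin. A slot too narrow for the tab stops its foot within 10 mm below the tooth tops.
- slot_narrow (a point): Top of the -y wall of the stand's narrowest slot, mid-length. The -y walls of the six slots are fixed, 34 mm apart: stand y = -94, -60, -26, 8, 42, 76 mm. The +y walls are one clamped comb, set anew each time: widths are 3, 5.5, 8, 10.5, 13, 15.5 mm from -y to +y, plus one unknown 0 to 8 mm, the same for all. Mouth edges are rounded to 4 mm radius.
- slot_wide (a point): Top of the -y wall of the stand's widest slot, mid-length, 170 mm in +y from slot_narrow.
- rack: Light wooden holding rack fixed to the counter, base 70 x 75 mm, with one slot along its x, 15 mm wide and 50 mm long, between two 18 mm walls that end 52 mm above the counter; slot floor 12 mm above the counter. Origin: on the counter under the middle of the slot.
- candle_tall: Bystander: jar candle with wooden lid, 68 mm diameter, 92 mm tall; origin at the centre of its underside.
- candle_wide: Bystander: wide jar candle with wooden lid, 92 mm diameter, 67 mm tall; origin at the centre of its underside.
- gift_box: Bystander: black gift box, 65 x 65 x 90 mm; origin at the centre of its underside.
Not all that is in view belongs to the job. What is shaped like the plaque but yellow is not meant. Of the things shaped like the stand, the wooden one is meant.

How it is judged:
By the outcome, as a careful person would: the job done as asked, in the order asked, and still so for the second after the job is handed in, with the robot touching nothing.
It also fails if it takes over 61 s, if anything falls off the work surface, if the arm or the gripper's body presses on something with over 40 N, if the wrist force passes 120 N, or if a joint passes its speed limit or range.

## Working session

There is one attempt and no reset: what is moved stays moved. The work goes in short steps, Python scripts to look and compute and a shell command to move; the robot and the scene stay as the last step left them, time stands still between calls to the robot, and variables do not carry over. Pictures are saved under pics/ and viewed, and the job is handed in when it is done.

```bash
mkdir -p pics; cat > h.py <<'E'
import numpy as np, cv2
from plant import *
from scipy.spatial.transform import Rotation as R
def foc(c): return 200/np.tan(np.radians(c["vertical_fov"])/2)
def rot(c):
    r=np.array(c["rotation"]); return r if r.shape==(3,3) else R.from_euler('xyz',r).as_matrix()
def px(c,u,v,z=None):
    z=c["z_map"][int(v),int(u)] if z is None else z
    f=foc(c); p=np.array([(u-c["cx"])/f*z,(v-c["cy"])/f*z,z]); return np.array(c["xyz"])+rot(c)@p
def proj(c,P):
    q=rot(c).T@(np.array(P)-np.array(c["xyz"])); f=foc(c); return q[0]/q[2]*f+c["cx"],q[1]/q[2]*f+c["cy"]
def cloud(c):
    f=foc(c); v,u=np.mgrid[0:400,0:640]; z=c["z_map"]
    p=np.stack([(u-c["cx"])/f*z,(v-c["cy"])/f*z,z],-1); return p@rot(c).T+np.array(c["xyz"])
def save(c,n): cv2.imwrite(f"pics/{n}.png",c["frame"][:,:,::-1])
E
python3 - <<'E'
from h import *
import pickle
print(get_obs())
for n in ["side","top","wrist"]:
    c=capture(n); save(c,n+"0"); pickle.dump(c,open(n+"0.pkl","wb")); print(n,c["vertical_fov"],c["cx"],c["cy"],c["xyz"],c["rotation"])
E
```

```text
{'time': 0.0, 'joint_positions': array([ 1.01098014e+00,  3.42733889e-01,  1.52504114e+00, -3.41246178e-06,
        1.27540705e+00, -1.46004947e-01]), 'dq': array([ 1.82660482e-03,  4.67117427e-05, -1.81936803e-03,  6.73398344e-04,
       -2.36758899e-04,  1.93315370e-03]), 'tau': array([ 6.95552262e-04, -4.31241846e+01, -2.44218099e+01,  7.20028114e-02,
        5.58709516e-02, -1.23802511e-04]), 'tool_pos': array([210.86009186, 480.33373323, 226.03076013]), 'tcp_rot': array([ 2.9976407 ,  1.5692069 , -2.12855852]), 'contact_force': array([-0.30671939, -0.00240383,  0.06646407]), 'moment': array([0.00869068, 0.04349376, 0.01934757]), 'grip_width': 91.65854930647684}
side 43.437176424172044 328.9767548195466 198.21448964920592 [-192.20221577 -776.7817564   937.89974945] [-2.27418951  0.01359019 -0.75777325]
top 55.514078427209064 317.93141853230304 198.89486345960123 [319.86491689 -17.28614157 908.46719121] [-2.90097952e+00 -5.25030581e-04 -1.54048814e+00]
wrist 70.5802930276496 317.76525033509273 197.79003105668906 [136.48094765 513.32345065 384.24170046] [2.83634586e+00 2.76450777e-04 1.15756562e+00]
```

View pics/top0.png

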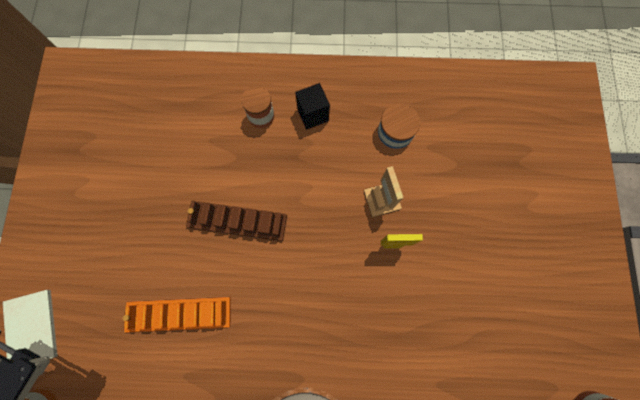

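View pics/side0.png

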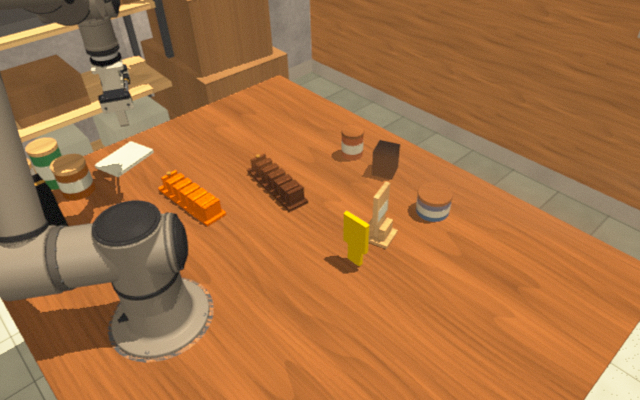

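View pics/wrist0.png

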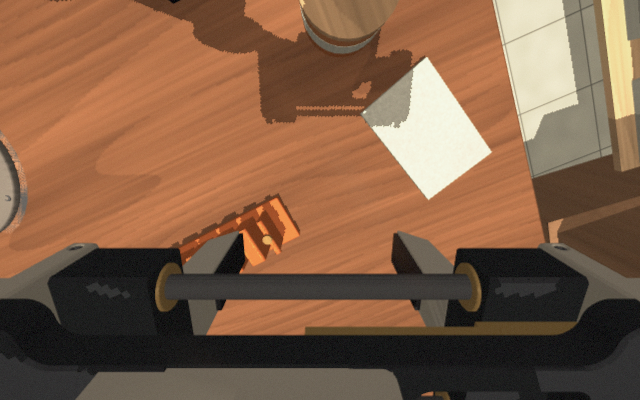

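The top picture shows the dark stand at about (237,222) with its brass screw at (190,210), so the narrow end is on the right. The plaque is in the rack at about (388,192), and the yellow decoy is at (403,240). I'll enlarge both and take points from the depth map.

```bash
python3 - <<'E'
from h import *
import pickle
c=pickle.load(open("top0.pkl","rb"))
f=c["frame"][:,:,::-1]
a=cv2.resize(f[190:250,180:300],None,fx=6,fy=6,interpolation=cv2.INTER_CUBIC)
b=cv2.resize(f[155:225,350:420],None,fx=6,fy=6,interpolation=cv2.INTER_CUBIC)
cv2.imwrite("pics/st.png",a);cv2.imwrite("pics/rk.png",b)
P=cloud(c)
# stand top points
sub=P[190:250,180:300]; m=(sub[...,2]>50)&(sub[...,2]<64)
q=sub[m]; print("n",m.sum(),"z",np.median(q[:,2]))
r=cv2.minAreaRect(q[:,:2].astype(np.float32)); print(r); print(cv2.boxPoints(r))
# screw
sub=P[155:225,350:420]
for lo,hi in((45,60),(60,100),(100,130),(130,175)):
    m=(sub[...,2]>lo)&(sub[...,2]<hi); q=sub[m]; 
    if len(q)>3: print(lo,hi,m.sum(),q.mean(0),cv2.minAreaRect(q[:,:2].astype(np.float32)))
print([px(c,u,v).round() for u,v in((257,101),(313,100),(400,120),(403,240),(190,210))])
E
```

```text
n 1341 z 56.683399254843835
((481.9141540527344, 180.58444213867188), (211.97506713867188, 50.57567596435547), 83.5742416381836)
[[444.92352  78.09286]
 [495.18146  72.43264]
 [518.9048  283.07602]
 [468.64685 288.73624]]
45 60 202 [ 540.28868413 -152.12696546   52.21020573] ((541.818603515625, -151.22874450683594), (49.909400939941406, 23.20758056640625), 22.31749725341797)
60 100 122 [ 539.17242536 -163.05533377   83.20704111] ((541.5195922851562, -162.27774047851562), (70.64492797851562, 11.198957443237305), 25.732337951660156)
100 130 130 [ 538.99609649 -163.22344131  115.5897622 ] ((541.5936889648438, -162.19140625), (71.06745910644531, 11.41685962677002), 26.089006423950195)
130 175 331 [ 541.6717598  -165.88900966  154.15922432] ((543.750244140625, -167.28834533691406), (70.3506851196289, 13.238948822021484), 16.700716018676758)
[array([753., 139.,  93.]), array([761.,   7.,  90.]), array([ 726., -202.,   70.]), array([ 428., -187.,  142.]), array([492., 278.,  64.])]
```

View pics/st.png

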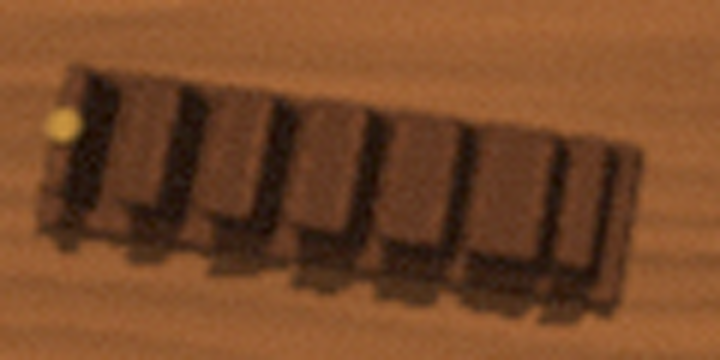

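View pics/rk.png

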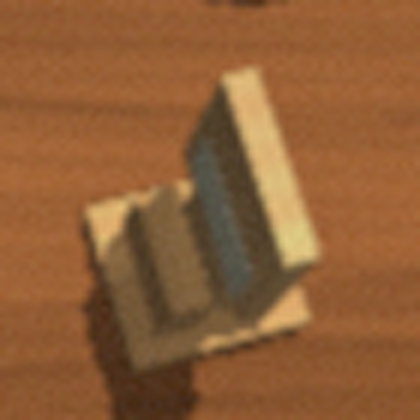

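```bash
python3 - <<'E'
from h import *
import pickle
c=pickle.load(open("top0.pkl","rb")); s=pickle.load(open("side0.pkl","rb"))
yaw=np.radians(-6.43); o=np.array([481.9,180.6])
ax=np.array([np.cos(yaw),np.sin(yaw)]); ay=np.array([-np.sin(yaw),np.cos(yaw)])
for nm,cc in(("top",c),("side",s)):
    P=cloud(cc).reshape(-1,3); d=P[:,:2]-o; x=d@ax; y=d@ay
    m=(abs(x)<18)&(abs(y)<135)
    print(nm)
    for k in range(-128,130,4):
        mm=m&(y>=k)&(y<k+4); 
        if mm.sum(): 
            z=P[mm,2]; print(k+2, mm.sum(), np.percentile(z,[5,50,95]).round(0))
    m=(P[:,2]>53)&(P[:,2]<61)&(abs(x)<40)&(abs(y)<135); print(np.percentile(x[m],[.5,99.5]),np.percentile(y[m],[.5,99.5]))
    m=(P[:,2]>6)&(abs(x)<45)&(abs(y)<135); print(np.percentile(x[m],[.5,99.5]),np.percentile(y[m],[.5,99.5]))
# rectified
def rect(cc,n,z=57):
    S=3; H,W=90*S,260*S
    def w(x,y): return np.r_[o+x*ax+y*ay,z]
    src=np.float32([proj(cc,w(x,y)) for x,y in((45,130),(45,-130),(-45,-130),(-45,130))])
    M=cv2.getPerspectiveTransform(src,np.float32([[0,0],[W,0],[W,H],[0,H]]))
    cv2.imwrite(n,cv2.warpPerspective(cc["frame"][:,:,::-1],M,(W,H),flags=cv2.INTER_CUBIC))
rect(c,"pics/rt.png");rect(s,"pics/rs.png")
E
```

```text
top
-126 24 [-3.  0.  2.]
-122 26 [-3.  0.  3.]
-118 23 [-2. -0.  3.]
-114 30 [-1.  5. 14.]
-110 25 [11. 13. 15.]
-106 65 [11. 34. 59.]
-102 28 [55. 57. 60.]
-98 29 [55. 58. 59.]
-94 23 [54. 57. 59.]
-90 1 [52. 52. 52.]
-86 56 [14. 37. 56.]
-82 29 [55. 56. 59.]
-78 26 [54. 57. 60.]
-74 29 [55. 57. 60.]
-70 29 [55. 58. 60.]
-66 25 [56. 57. 60.]
-62 28 [55. 58. 60.]
-58 10 [54. 56. 58.]
-50 66 [12. 33. 55.]
-46 31 [54. 57. 59.]
-42 25 [55. 57. 60.]
-38 28 [55. 56. 59.]
-34 28 [55. 57. 59.]
-30 29 [55. 56. 59.]
-26 22 [54. 56. 58.]
-22 1 [54. 54. 54.]
-14 59 [11. 30. 53.]
-10 52 [18. 54. 58.]
-6 25 [55. 57. 59.]
-2 29 [54. 57. 59.]
2 28 [56. 57. 60.]
6 27 [55. 57. 59.]
10 7 [53. 55. 57.]
22 33 [10. 15. 50.]
26 90 [15. 43. 58.]
30 26 [55. 57. 59.]
34 27 [54. 57. 59.]
38 29 [55. 58. 60.]
42 19 [55. 56. 58.]
46 1 [54. 54. 54.]
58 26 [10. 14. 37.]
62 112 [13. 41. 57.]
66 27 [55. 58. 59.]
70 25 [54. 57. 60.]
74 24 [55. 57. 58.]
78 9 [54. 56. 58.]
94 24 [10. 12. 61.]
98 127 [12. 38. 61.]
102 24 [55. 56. 62.]
106 6 [54. 59. 61.]
122 3 [11. 11. 13.]
126 7 [-2.  1.  2.]
130 23 [-2.  0.  3.]
[-25
[... 562 characters left out ...]
2 [55. 57. 59.]
-34 13 [55. 57. 60.]
-30 9 [56. 58. 59.]
-26 3 [54. 55. 56.]
-18 4 [49. 53. 59.]
-14 36 [46. 53. 59.]
-10 14 [52. 58. 60.]
-6 12 [54. 57. 60.]
-2 8 [54. 58. 59.]
2 12 [55. 57. 60.]
6 4 [55. 56. 57.]
14 1 [50. 50. 50.]
18 5 [50. 56. 59.]
22 29 [46. 52. 60.]
26 19 [42. 55. 60.]
30 10 [56. 58. 60.]
34 9 [55. 57. 59.]
38 7 [56. 57. 58.]
42 5 [53. 56. 57.]
54 4 [52. 54. 58.]
58 23 [45. 48. 58.]
62 29 [41. 52. 59.]
66 16 [48. 58. 62.]
70 8 [56. 58. 60.]
74 1 [57. 57. 57.]
78 1 [55. 55. 55.]
90 6 [52. 56. 60.]
94 32 [42. 52. 61.]
98 19 [37. 50. 60.]
102 9 [40. 53. 60.]
[-27.76418609  24.54679182] [-109.33799686  100.89281396]
[-35.60977849  26.11940757] [-117.22806707  110.32947864]
```

View pics/rt.png

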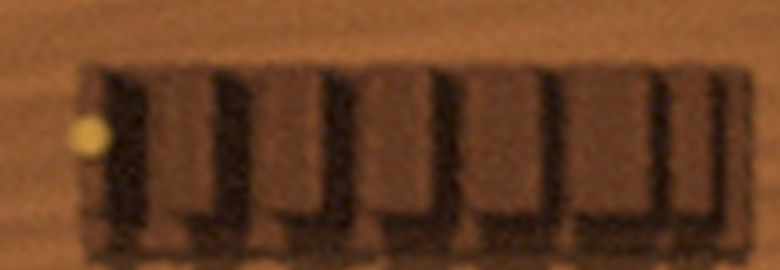

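View pics/rs.png

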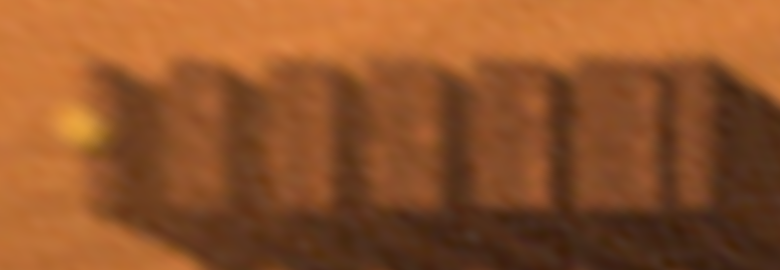

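```bash
python3 - <<'E'
from h import *
import pickle
c=pickle.load(open("top0.pkl","rb"))
P=cloud(c)[150:230,345:425].reshape(-1,3)
face=P[(P[:,2]>72)&(P[:,2]<150)]
rng=np.random.default_rng(0);best=None
for _ in range(800):
    a=face[rng.choice(len(face),3,False)]; n=np.cross(a[1]-a[0],a[2]-a[0]); n/=np.linalg.norm(n)+1e-9
    k=abs((face-a[0])@n)<1.5
    if best is None or k.sum()>best.sum(): best=k
q=face[best]; m=q.mean(0); n=np.linalg.svd(q-m)[2][2]; n*=np.sign(n[1]); print("face n",n,"inl",best.sum(),len(face),m, "std",((q-m)@n).std())
print("yaw of plaque x", np.degrees(np.arctan2(-n[0],n[1])), "lean deg",np.degrees(np.arcsin(n[2])))
# all plaque points: extent
h=np.array([n[1],-n[0],0]);h/=np.linalg.norm(h); up=np.cross(h,n)
if up[2]<0: up=-up
A=P[P[:,2]>110]; d=A-m
print("along",np.percentile(d@h,[1,99]),"thick",np.percentile(d@n,[1,99]),"up",np.percentile(d@up,[1,99]),"zmax",np.percentile(A[:,2],99))
ctr=m+h*np.mean(np.percentile(d@h,[1,99]))-6*n
top=ctr+up*((160-ctr[2])/up[2]); print("top centre",top,"up",up,"h",h)
T=P[P[:,2]>156]; print("toppts",len(T),T.mean(0))
r=P[(P[:,2]>46)&(P[:,2]<57)]; print("rack tops",cv2.minAreaRect(r[:,:2].astype(np.float32)))
b=P[(P[:,2]>8)&(P[:,2]<57)]; print("rack",cv2.minAreaRect(b[:,:2].astype(np.float32)))
o=get_obs(); M=R.from_euler('xyz',o["tcp_rot"]).as_matrix(); print(M.round(3),o["time"])
E
```

```text
face n [-0.29412375  0.95573322  0.00807654] inl 290 317 [ 541.43420714 -161.83893928  113.82179653] std 0.42416753177651534
yaw of plaque x 17.105575950154627 lean deg 0.46275676971281815
along [-169.25024132   34.92098508] thick [-11.69224748 209.74068739] up [ -2.68883388 792.9772789 ] zmax 908.4671912097721
top centre [ 479.1152082 -187.6855428  160.       ] up [ 0.00237558 -0.00771927  0.99996738] h [0.95576439 0.29413334 0.        ]
toppts 239 [ 517.89414945 -150.40511344  244.66456005]
rack tops ((541.9235229492188, -151.48431396484375), (49.909400939941406, 22.655065536499023), 22.31749725341797)
rack ((546.0479736328125, -166.62542724609375), (70.07487487792969, 74.8771743774414), 17.4468994140625)
[[-0.001 -0.916  0.402]
 [-0.001  0.402  0.916]
 [-1.     0.    -0.001]] 0.15
```

```bash
python3 - <<'E'
from h import *
import pickle
c=pickle.load(open("top0.pkl","rb"))
P=cloud(c)[150:230,345:425].reshape(-1,3); P=P[P[:,2]<200]
n=np.array([-.2941,.9557,.008]);n/=np.linalg.norm(n);h=np.array([.9558,.2941,0]);up=np.cross(h,n);m=np.array([541.43,-161.84,113.82])
T=P[(P[:,2]>155)]; d=T-m; print(len(T),T.mean(0),np.percentile(d@h,[2,98]),np.percentile(d@n,[0,2,50,98,100]),np.percentile(T[:,2],[2,50,98]))
A=P[P[:,2]>75]; d=A-m;print(np.percentile(d@h,[1,99]),np.percentile(d@n,[1,99]))
yaw=np.radians(17.44);ax=np.array([np.cos(yaw),np.sin(yaw)]);ay=np.array([-ax[1],ax[0]])
B=P[(P[:,2]>8)&(P[:,2]<57)][:,:2];rc=np.array([546.05,-166.63])
print("rack ext",np.percentile((B-rc)@ax,[1,99]),np.percentile((B-rc)@ay,[1,99]))
print("top in rack", (T.mean(0)[:2]-rc)@ax,(T.mean(0)[:2]-rc)@ay)
# tool frame for a grasp: jaw z along n (or -n), x down
o=get_obs(); M=R.from_euler('xyz',o["tcp_rot"]).as_matrix()
def tool(zdir):
    z=np.array([zdir[0],zdir[1],0]);z/=np.linalg.norm(z); x=np.array([0,0,-1.]); y=np.cross(z,x); return np.c_[x,y,z]
for s in(1,-1):
    D=M.T@tool(s*n); print(s,R.from_matrix(D).as_rotvec())
for s in (1,-1):
    w=np.radians(-6.43); D=M.T@tool(s*np.array([-np.sin(w),np.cos(w)])); print("stand",s,R.from_matrix(D).as_rotvec())
E
```

```text
217 [ 543.03396002 -167.25373743  160.01434904] [-33.46612967  34.65677151] [-12.14558114 -11.70974765  -5.11034329   0.46124022   1.25195404] [155.88196228 160.21133963 162.90743363]
[-34.23908083  35.19385272] [-11.63728115   0.86979546]
rack ext [-34.49417293  33.96323382] [-34.88921909  37.001225  ]
top in rack -3.0643350322711838 0.3088629599317714
1 [-7.12309628e-01 -1.00769168e-03 -5.19735795e-04]
-1 [ 2.42928264e+00 -6.59412646e-04  1.27850467e-03]
stand 1 [-3.01549305e-01 -1.07362057e-03 -2.98061161e-04]
stand -1 [ 2.84004292e+00 -4.26489995e-04  1.53622307e-03]
```

The plaque stands almost upright at about (543,−167). Its top is at z 160 and its yaw is 17.1°. That matches the sizes given: the rack measures 70×75 mm and the face is 70 mm wide. Next I'll go above it.

```bash
cat >> h.py <<'E'
def st(): 
    o=get_obs(); return o,R.from_euler('xyz',o["tcp_rot"]).as_matrix()
def go(p,zyaw=None):
    "shift cm and turn rad in tool axes to put TCP at p with jaw z at heading zyaw deg, tool down"
    o,M=st(); s=M.T@(np.array(p,float)-o["tool_pos"])/10
    w=np.zeros(3)
    if zyaw is not None:
        a=np.radians(zyaw); z=np.array([np.cos(a),np.sin(a),0]); x=np.array([0,0,-1.]); w=R.from_matrix(M.T@np.c_[x,np.cross(z,x),z]).as_rotvec()
    print("shift",s.round(3),"turn",w.round(4),"t",round(o["time"],2),"pos",np.round(o["tool_pos"],1),"F",np.round(o["contact_force"],2),"w",round(o["grip_width"],1))
E
python3 -m creep '[{"tx":1,"ty":-56.4,"tz":-46,"wx":-0.712},{"tx":1,"ty":-56.4,"tz":-46,"wx":-0.712},{"tx":1,"ty":-56.4,"tz":-46,"wx":-0.712},{"tx":1,"ty":-56.4,"tz":-46,"wx":-0.712},{"tx":1,"ty":-56.4,"tz":-46,"wx":-0.712},{"tx":1,"ty":-56.4,"tz":-46,"wx":-0.712},{"tx":1,"ty":-56.4,"tz":-46,"wx":-0.712},{"tx":1,"ty":-56.4,"tz":-46,"wx":-0.712}]'
python3 -c "
from h import *
go([543,-167,216],107.1)"
```

```text
shift [  1.066 -56.437 -45.928] turn [-7.122e-01 -1.000e-03 -5.000e-04] t 0.15 pos [210.9 480.4 226.2] F [-0.07  0.54  0.4 ] w 91.6validation failed for argument at $[0]...
```

```bash

python3 -m creep '[{"tx":1.0,"ty":-56.4,"tz":-46.0,"wx":-0.712,"wy":0.0,"wz":0.0,"gripper":-1.0},{"tx":1.0,"ty":-56.4,"tz":-46.0,"wx":-0.712,"wy":0.0,"wz":0.0,"gripper":-1.0},{"tx":1.0,"ty":-56.4,"tz":-46.0,"wx":-0.712,"wy":0.0,"wz":0.0,"gripper":-1.0},{"tx":1.0,"ty":-56.4,"tz":-46.0,"wx":-0.712,"wy":0.0,"wz":0.0,"gripper":-1.0},{"tx":1.0,"ty":-56.4,"tz":-46.0,"wx":-0.712,"wy":0.0,"wz":0.0,"gripper":-1.0},{"tx":1.0,"ty":-56.4,"tz":-46.0,"wx":-0.712,"wy":0.0,"wz":0.0,"gripper":-1.0}]'
python3 -c "
from h import *
go([543,-167,216],107.1)"
```

```text
time: 0.65
tool_pos: [311.7, 285.7, 223.8]
tcp_rot: [2.205, 1.571, -2.264]
contact_force: [0.8, 0.2, 0.2]
grip_width: 91.7
shift [  0.779 -11.507 -49.513] turn [-0.0544 -0.0001 -0.0001] t 0.65 pos [311.7 285.7 223.8] F [0.79 0.17 0.24] w 91.7
```

```bash

python3 -m creep '[{"tx":0.6,"ty":-8.3,"tz":-47.0,"wx":0.0,"wy":0.0,"wz":0.0,"gripper":-1.0},{"tx":0.6,"ty":-8.3,"tz":-47.0,"wx":0.0,"wy":0.0,"wz":0.0,"gripper":-1.0},{"tx":0.6,"ty":-8.3,"tz":-47.0,"wx":0.0,"wy":0.0,"wz":0.0,"gripper":-1.0},{"tx":0.6,"ty":-8.3,"tz":-47.0,"wx":0.0,"wy":0.0,"wz":0.0,"gripper":-1.0},{"tx":0.6,"ty":-8.3,"tz":-47.0,"wx":0.0,"wy":0.0,"wz":0.0,"gripper":-1.0},{"tx":0.6,"ty":-8.3,"tz":-47.0,"wx":0.0,"wy":0.0,"wz":0.0,"gripper":-1.0},{"tx":0.6,"ty":-8.3,"tz":-47.0,"wx":0.0,"wy":0.0,"wz":0.0,"gripper":-1.0},{"tx":0.6,"ty":-8.3,"tz":-47.0,"wx":0.0,"wy":0.0,"wz":0.0,"gripper":-1.0}]'
python3 -c "
from h import *
go([543,-167,216],107.1)"
```

```text
time: 1.32
tool_pos: [445.6, -20.1, 219.7]
tcp_rot: [-0.84, 1.571, 0.969]
contact_force: [1.6, 0.5, 0.3]
grip_width: 91.7
shift [  0.366  -6.002 -16.578] turn [-0.0603  0.0002  0.0002] t 1.32 pos [445.6 -20.1 219.7] F [1.6  0.53 0.33] w 91.7
```

```bash

python3 -m creep '[{"tx":0.3,"ty":-4.8,"tz":-13.5,"wx":-0.06,"wy":0.0,"wz":0.0,"gripper":-1.0},{"tx":0.3,"ty":-4.8,"tz":-13.5,"wx":-0.06,"wy":0.0,"wz":0.0,"gripper":-1.0},{"tx":0.3,"ty":-4.8,"tz":-13.5,"wx":-0.06,"wy":0.0,"wz":0.0,"gripper":-1.0},{"tx":0.3,"ty":-4.8,"tz":-13.5,"wx":-0.06,"wy":0.0,"wz":0.0,"gripper":-1.0},{"tx":0.3,"ty":-4.8,"tz":-13.5,"wx":-0.06,"wy":0.0,"wz":0.0,"gripper":-1.0},{"tx":0.3,"ty":-4.8,"tz":-13.5,"wx":-0.06,"wy":0.0,"wz":0.0,"gripper":-1.0}]'
python3 - <<'E'
from h import *
import pickle
go([543,-167,216],107.1)
c=capture("wrist"); save(c,"w1"); pickle.dump(c,open("w1.pkl","wb"))
go([543,-167,216],107.1)
E
```

```text
time: 1.82
tool_pos: [523.6, -138.3, 215.8]
tcp_rot: [0.704, 1.569, 2.571]
contact_force: [0.2, 0.8, 0.7]
grip_width: 91.7
shift [-0.03  -1.019 -3.309] turn [-0.0017  0.0015 -0.0013] t 1.82 pos [ 523.6 -138.3  215.8] F [0.19 0.85 0.71] w 91.7
shift [ 0.    -1.02  -3.413] turn [-0.0004  0.0015 -0.0012] t 1.87 pos [ 523.2 -137.4  216.1] F [-0.21 -0.06 -0.19] w 91.8
```

View pics/w1.png

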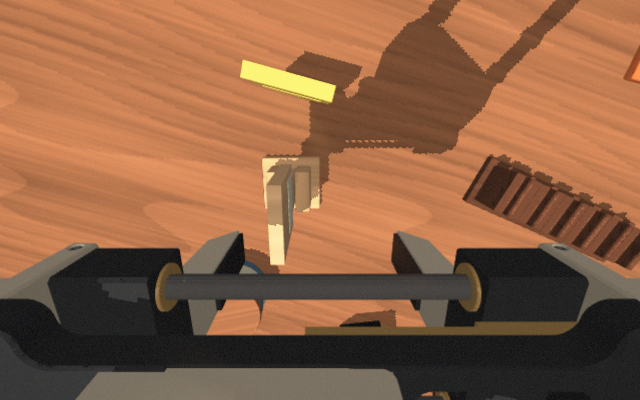

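The wrist picture shows the plaque top around (270–290,180–262), the dark stand at the right with its narrow end at (490,180), and the yellow decoy at (290,80). I'll cross-check both with the wrist cloud.

```bash
python3 - <<'E'
from h import *
import pickle
c=pickle.load(open("w1.pkl","rb"))
P=cloud(c).reshape(-1,3)
k=(abs(P[:,0]-543)<60)&(abs(P[:,1]+167)<45)
T=P[k&(P[:,2]>154)&(P[:,2]<168)]; r=cv2.minAreaRect(T[:,:2].astype(np.float32)); print("top",len(T),r,np.median(T[:,2]))
F=P[k&(P[:,2]>80)&(P[:,2]<150)]
m=F.mean(0)
n=np.array([-.294,.956,0]);h=np.array([.956,.294,0])
for lo,hi in((75,95),(95,115),(115,135),(135,152),(154,168)):
    q=P[k&(P[:,2]>lo)&(P[:,2]<hi)]; d=q-np.array([543,-167,0]); print(lo,len(q),np.percentile(d@n,[2,50,98]).round(1),np.percentile(d@h,[2,98]).round(1))
E
```

```text
top 1259 ((543.5949096679688, -168.86163330078125), (70.11394500732422, 12.353315353393555), 16.97835922241211) 160.0397143249856
75 160 [-6.8  4.5  4.8] [-35.   33.3]
95 215 [-7.2  4.4  4.8] [-35.   32.8]
115 239 [-6.8  4.   4.2] [-35.   33.3]
135 256 [-7.   4.   4.2] [-34.9  32.7]
154 1259 [-7.6 -1.6  4.1] [-34.7  33.1]
```

```bash

python3 -m creep '[{"tx":0.0,"ty":-1.0,"tz":-3.55,"wx":0.0,"wy":0.0,"wz":0.0,"gripper":-1.0},{"tx":0.5,"ty":-1.0,"tz":-3.55,"wx":0.0,"wy":0.0,"wz":0.0,"gripper":-1.0},{"tx":3.0,"ty":-1.0,"tz":-3.55,"wx":0.0,"wy":0.0,"wz":0.0,"gripper":-1.0},{"tx":6.0,"ty":-1.0,"tz":-3.55,"wx":0.0,"wy":0.0,"wz":0.0,"gripper":-1.0},{"tx":8.5,"ty":-1.0,"tz":-3.55,"wx":0.0,"wy":0.0,"wz":0.0,"gripper":-1.0},{"tx":9.6,"ty":-1.0,"tz":-3.55,"wx":0.0,"wy":0.0,"wz":0.0,"gripper":-1.0},{"tx":9.6,"ty":-1.0,"tz":-3.55,"wx":0.0,"wy":0.0,"wz":0.0,"gripper":0.0},{"tx":9.6,"ty":-1.0,"tz":-3.55,"wx":0.0,"wy":0.0,"wz":0.0,"gripper":0.3}]'
python3 - <<'E'
from h import *
go([543.4,-168.3,120],107.1)
E
```

```text
time: 2.53
tool_pos: [543.5, -167.6, 120.9]
tcp_rot: [0.628, 1.57, 2.498]
contact_force: [0.2, -0.8, 0.5]
grip_width: 83.1
shift [ 0.086  0.03  -0.065] turn [ 0.0012  0.0007 -0.0005] t 2.53 pos [ 543.5 -167.6  120.9] F [ 0.24 -0.8   0.5 ] w 83.1
```

Now close the gripper.

```bash

python3 -m creep '[{"tx":0.0,"ty":0.0,"tz":0.0,"wx":0.0,"wy":0.0,"wz":0.0,"gripper":1.0},{"tx":0.0,"ty":0.0,"tz":0.0,"wx":0.0,"wy":0.0,"wz":0.0,"gripper":1.0},{"tx":0.0,"ty":0.0,"tz":0.0,"wx":0.0,"wy":0.0,"wz":0.0,"gripper":1.0},{"tx":0.0,"ty":0.0,"tz":0.0,"wx":0.0,"wy":0.0,"wz":0.0,"gripper":1.0},{"tx":0.0,"ty":0.0,"tz":0.0,"wx":0.0,"wy":0.0,"wz":0.0,"gripper":1.0},{"tx":0.0,"ty":0.0,"tz":0.0,"wx":0.0,"wy":0.0,"wz":0.0,"gripper":1.0},{"tx":0.0,"ty":0.0,"tz":0.0,"wx":0.0,"wy":0.0,"wz":0.0,"gripper":1.0},{"tx":0.0,"ty":0.0,"tz":0.0,"wx":0.0,"wy":0.0,"wz":0.0,"gripper":1.0}]'
python3 - <<'E'
from h import *
go([543.4,-168.3,120],107.1)
E
```

```text
time: 3.2
tool_pos: [543.9, -168.8, 120.7]
tcp_rot: [-1.296, 1.571, 0.573]
contact_force: [-0.1, -0.4, 0.1]
grip_width: 29.6
shift [0.07  0.028 0.065] turn [-0.0001  0.      0.0001] t 3.2 pos [ 543.9 -168.8  120.7] F [-0.09 -0.38  0.11] w 29.6
```

```bash

python3 -m creep '[{"tx":0.0,"ty":0.0,"tz":0.0,"wx":0.0,"wy":0.0,"wz":0.0,"gripper":1.0},{"tx":0.0,"ty":0.0,"tz":0.0,"wx":0.0,"wy":0.0,"wz":0.0,"gripper":1.0},{"tx":0.0,"ty":0.0,"tz":0.0,"wx":0.0,"wy":0.0,"wz":0.0,"gripper":1.0},{"tx":0.0,"ty":0.0,"tz":0.0,"wx":0.0,"wy":0.0,"wz":0.0,"gripper":1.0},{"tx":0.0,"ty":0.0,"tz":0.0,"wx":0.0,"wy":0.0,"wz":0.0,"gripper":1.0}]'
python3 - <<'E'
from h import *
o=get_obs();print(o["contact_force"],o["moment"],o["tool_pos"],o["grip_width"])
E
```

```text
time: 3.62
tool_pos: [543.8, -168.8, 120.6]
tcp_rot: [0.491, 1.571, 2.36]
contact_force: [-0.3, -0.2, -0.0]
grip_width: 11.5
[-0.26341942 -0.19058514 -0.04337441] [-0.00323119 -0.01692879  0.00576648] [ 543.83134334 -168.80394735  120.64000868] 11.53321535259982
```

```bash

python3 -m creep '[{"tx":-2.0,"ty":0.0,"tz":0.0,"wx":0.0,"wy":0.0,"wz":0.0,"gripper":1.0},{"tx":-4.5,"ty":0.0,"tz":0.0,"wx":0.0,"wy":0.0,"wz":0.0,"gripper":1.0},{"tx":-7.0,"ty":0.0,"tz":0.0,"wx":0.0,"wy":0.0,"wz":0.0,"gripper":1.0},{"tx":-8.0,"ty":0.0,"tz":0.0,"wx":0.0,"wy":0.0,"wz":0.0,"gripper":1.0},{"tx":-8.0,"ty":0.0,"tz":0.0,"wx":0.0,"wy":0.0,"wz":0.0,"gripper":1.0},{"tx":-8.0,"ty":0.0,"tz":0.0,"wx":0.0,"wy":0.0,"wz":0.0,"gripper":1.0}]'
python3 - <<'E'
from h import *
go([480,30,195],83.6)
c=capture("side"); f=c["frame"][100:300,250:500,::-1]; cv2.imwrite("pics/s2.png",cv2.resize(f,None,fx=3,fy=3))
E
```

```text
time: 4.12
tool_pos: [543.6, -168.7, 200.1]
tcp_rot: [0.364, 1.571, 2.233]
contact_force: [-0.1, 0.6, -2.3]
grip_width: 11.7
shift [ 0.514  0.24  20.859] turn [ 4.102e-01  2.000e-04 -1.000e-04] t 4.12 pos [ 543.6 -168.7  200.1] F [-0.1   0.6  -2.33] w 11.7
```

View pics/s2.png

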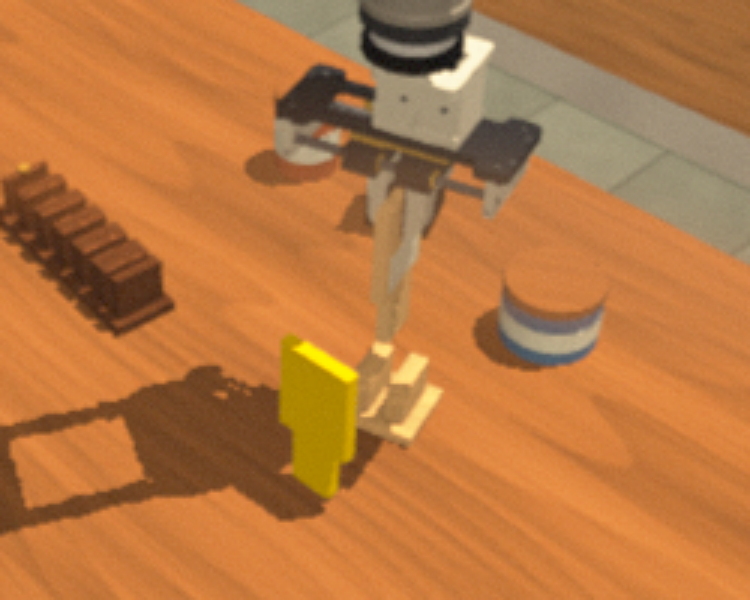

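The plaque hangs from the gripper at crop (390,260), clear of the rack. I'll carry it towards the stand and stop short of it to measure.

```bash

python3 -m creep '[{"tx":0.3,"ty":0.2,"tz":20.9,"wx":0.41,"wy":0.0,"wz":0.0,"gripper":1.0},{"tx":0.3,"ty":0.2,"tz":20.9,"wx":0.41,"wy":0.0,"wz":0.0,"gripper":1.0},{"tx":0.3,"ty":0.2,"tz":20.9,"wx":0.41,"wy":0.0,"wz":0.0,"gripper":1.0},{"tx":0.3,"ty":0.2,"tz":20.9,"wx":0.41,"wy":0.0,"wz":0.0,"gripper":1.0},{"tx":0.3,"ty":0.2,"tz":20.9,"wx":0.41,"wy":0.0,"wz":0.0,"gripper":1.0},{"tx":0.3,"ty":0.2,"tz":20.9,"wx":0.41,"wy":0.0,"wz":0.0,"gripper":1.0},{"tx":0.3,"ty":0.2,"tz":20.9,"wx":0.41,"wy":0.0,"wz":0.0,"gripper":1.0},{"tx":0.3,"ty":0.2,"tz":20.9,"wx":0.41,"wy":0.0,"wz":0.0,"gripper":1.0}]'
python3 - <<'E'
from h import *
import pickle
go([480,30,195],83.6)
c=capture("wrist"); save(c,"w2"); pickle.dump(c,open("w2.pkl","wb"))
c=capture("top"); save(c,"t2"); pickle.dump(c,open("t2.pkl","wb"))
go([480,30,195],83.6)
E
```

```text
time: 4.83
tool_pos: [480.3, 30.2, 196.7]
tcp_rot: [1.892, 1.569, -2.931]
contact_force: [0.5, -0.4, -0.9]
grip_width: 11.7
shift [ 0.173  0.023 -0.027] turn [ 0.0015 -0.0005 -0.0014] t 4.83 pos [480.3  30.2 196.7] F [ 0.46 -0.36 -0.92] w 11.7
shift [0.203 0.085 0.069] turn [-0.001  -0.0003 -0.0008] t 4.93 pos [480.8  29.2 197. ] F [-0.51 -0.73 -1.34] w 11.9
```

View pics/w2.png

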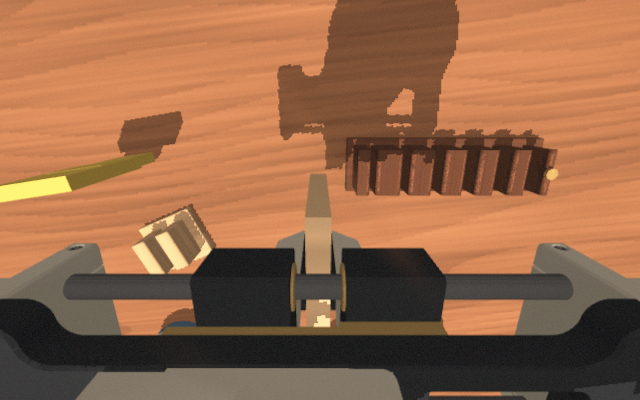

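View pics/t2.png

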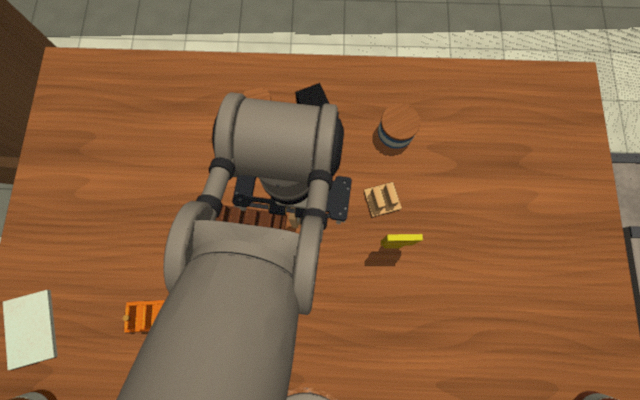

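The wrist picture shows the stand at (345–555,135–195), screw at (552,174), and the plaque at (318,210). I'll fit the stand from this closer view.

```bash
python3 - <<'E'
from h import *
import pickle
c=pickle.load(open("w2.pkl","rb"))
P=cloud(c)[120:205,335:575].reshape(-1,3)
t=P[(P[:,2]>54.5)&(P[:,2]<60)]; r=cv2.minAreaRect(t[:,:2].astype(np.float32)); print("teeth",len(t),r)
b=P[(P[:,2]>6)&(P[:,2]<70)]; print("all",cv2.minAreaRect(b[:,:2].astype(np.float32)))
best=None
# yaw by sharpness of slot edges: minimise entropy of y-histogram of top points
o=np.array([481.9,180.6])
for d in np.arange(-8.5,-4.4,.1):
    w=np.radians(d); y=(t[:,:2]-o)@np.array([-np.sin(w),np.cos(w)]); hh=np.histogram(y,np.arange(-130,130,1.))[0]; e=(hh**2).sum()
    if best is None or e>best[0]: best=(e,d)
print(best)
for w in (best[1],):
  w=np.radians(w); ax=np.array([np.cos(w),np.sin(w)]);ay=np.array([-ax[1],ax[0]])
  x=(P[:,:2]-o)@ax; y=(P[:,:2]-o)@ay
  m=(P[:,2]>54.5)&(P[:,2]<60)
  print("tooth x",np.percentile(x[m],[1,99]))
  k=m&(abs(x)<18); hh=np.histogram(y[k],np.arange(-115,120,1.))[0]; print(hh.tolist())
  k=(P[:,2]>6)&(P[:,2]<18); print("base y",np.percentile(y[k],[0.3,99.7]),"x",np.percentile(x[k],[1,99]))
S=3;W,H=260*S,90*S
pt=lambda x,y:np.r_[o+x*ax+y*ay,57]
src=np.float32([proj(c,pt(x,y)) for x,y in((-45,-130),(-45,130),(45,130),(45,-130))])
cv2.imwrite("pics/rw.png",cv2.warpPerspective(c["frame"][:,:,::-1],cv2.getPerspectiveTransform(src,np.float32([[0,0],[W,0],[W,H],[0,H]])),(W,H),flags=cv2.INTER_CUBIC))
E
```

```text
teeth 5473 ((480.9904479980469, 179.8430633544922), (212.8297576904297, 50.56928253173828), 83.71208190917969)
all ((480.84979248046875, 183.10072326660156), (235.4515380859375, 65.57496643066406), 83.7214126586914)
(np.int64(230671), np.float64(-6.1000000000000085))
tooth x [-25.47649075  23.83664338]
[0, 0, 0, 0, 0, 0, 0, 13, 32, 30, 34, 30, 31, 28, 32, 30, 29, 36, 24, 27, 24, 10, 0, 0, 0, 0, 0, 0, 11, 36, 28, 29, 33, 29, 32, 24, 30, 31, 32, 28, 34, 28, 26, 33, 36, 28, 28, 31, 29, 30, 31, 27, 31, 27, 22, 4, 0, 0, 0, 0, 0, 0, 0, 1, 10, 32, 34, 31, 29, 33, 30, 36, 24, 31, 33, 29, 37, 30, 29, 23, 35, 27, 31, 33, 28, 30, 25, 25, 18, 5, 0, 0, 0, 0, 0, 0, 0, 0, 0, 0, 1, 19, 41, 36, 31, 32, 29, 31, 30, 33, 34, 30, 26, 28, 32, 27, 35, 35, 25, 28, 29, 21, 14, 5, 0, 0, 0, 0, 0, 0, 0, 0, 0, 0, 0, 0, 0, 17, 34, 40, 33, 38, 32, 32, 35, 26, 31, 30, 32, 34, 30, 31, 28, 33, 22, 23, 12, 2, 0, 0, 0, 0, 0, 0, 0, 0, 0, 0, 0, 0, 0, 0, 0, 9, 26, 39, 37, 51, 26, 28, 33, 34, 28, 34, 27, 22, 35, 30, 26, 20, 10, 1, 0, 0, 0, 0, 0, 0, 0, 0, 0, 0, 0, 0, 0, 0, 1, 5, 9, 5, 16, 36, 35, 23, 27, 14, 8, 7, 1, 0, 1, 0, 0, 0, 0, 0, 0, 0, 0, 0, 0, 0, 0, 0]
base y [-115.21255177  119.30444142] x [-33.77729647  30.93130944]
```

View pics/rw.png

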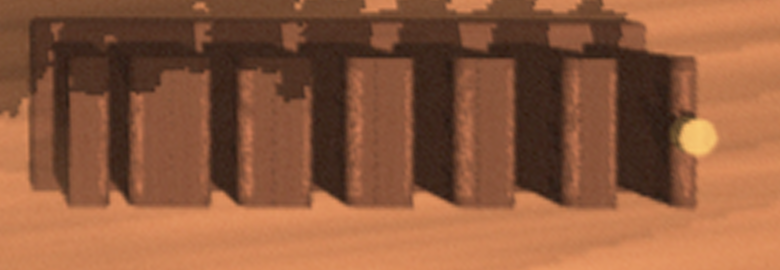

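```bash
python3 - <<'E'
from h import *
go([472.1,90.9,175],83.75)
E
```

```text
shift [2.202 1.553 6.032] turn [-0.0036 -0.0003 -0.0008] t 4.93 pos [480.8  29.2 197. ] F [-0.51 -0.73 -1.34] w 11.9
```

```bash

python3 -m creep '[{"tx":0.0,"ty":1.0,"tz":3.5,"wx":-0.0035,"wy":0.0,"wz":0.0,"gripper":1.0},{"tx":0.5,"ty":1.55,"tz":6.0,"wx":-0.0035,"wy":0.0,"wz":0.0,"gripper":1.0},{"tx":2.2,"ty":1.55,"tz":6.0,"wx":-0.0035,"wy":0.0,"wz":0.0,"gripper":1.0},{"tx":2.2,"ty":1.55,"tz":6.0,"wx":-0.0035,"wy":0.0,"wz":0.0,"gripper":1.0},{"tx":2.2,"ty":1.55,"tz":6.0,"wx":-0.0035,"wy":0.0,"wz":0.0,"gripper":1.0}]'
python3 - <<'E'
from h import *
import pickle
go([472.1,90.9,172],83.75)
c=capture("wrist"); pickle.dump(c,open("w3.pkl","wb")); save(c,"w3")
c=capture("side"); pickle.dump(c,open("s3.pkl","wb"))
f=c["frame"][70:270,180:430,::-1]; cv2.imwrite("pics/s3.png",cv2.resize(f,None,fx=3,fy=3))
go([472.1,90.9,172],83.75)
E
```

```text
time: 5.35
tool_pos: [471.7, 90.6, 175.0]
tcp_rot: [1.844, 1.568, -2.978]
contact_force: [0.6, -0.0, -1.3]
grip_width: 12.2
shift [ 0.297 -0.041  0.034] turn [-0.0002 -0.0006 -0.0022] t 5.35 pos [471.7  90.6 175. ] F [ 0.61 -0.   -1.25] w 12.2
shift [0.404 0.036 0.031] turn [-0.0008 -0.0001  0.0004] t 5.45 pos [472.4  90.6 176. ] F [-0.5  -0.24 -1.01] w 12.3
```

View pics/s3.png

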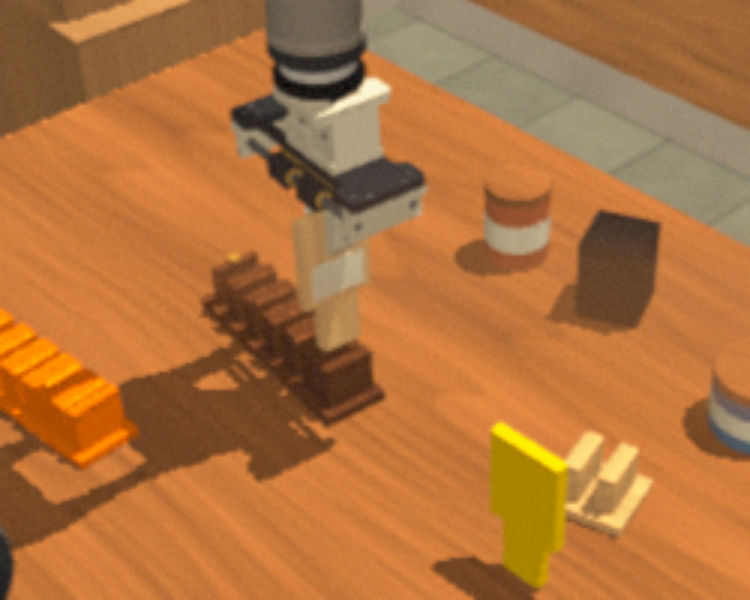

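View pics/w3.png

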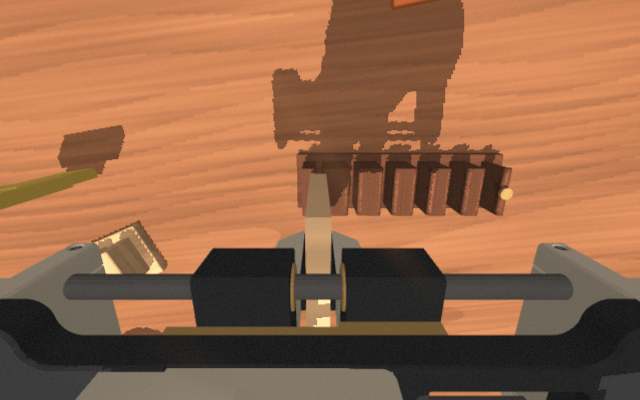

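The side picture shows the plaque upright above the narrow end of the stand, with its foot at crop (337,340). I'll lower it gently.

```bash

python3 -m creep '[{"tx":0.4,"ty":0.0,"tz":0.0,"wx":0.0,"wy":0.0,"wz":0.0,"gripper":1.0},{"tx":0.7,"ty":0.0,"tz":0.0,"wx":0.0,"wy":0.0,"wz":0.0,"gripper":1.0},{"tx":0.9,"ty":0.0,"tz":0.0,"wx":0.0,"wy":0.0,"wz":0.0,"gripper":1.0},{"tx":1.0,"ty":0.0,"tz":0.0,"wx":0.0,"wy":0.0,"wz":0.0,"gripper":1.0},{"tx":1.0,"ty":0.0,"tz":0.0,"wx":0.0,"wy":0.0,"wz":0.0,"gripper":1.0}]'
python3 -m creep '[{"tx":0.1,"ty":0.0,"tz":0.0,"wx":0.0,"wy":0.0,"wz":0.0,"gripper":1.0},{"tx":0.2,"ty":0.0,"tz":0.0,"wx":0.0,"wy":0.0,"wz":0.0,"gripper":1.0},{"tx":0.2,"ty":0.0,"tz":0.0,"wx":0.0,"wy":0.0,"wz":0.0,"gripper":1.0}]'
python3 -c "
from h import *
o=get_obs();print(o['contact_force'],o['moment'],o['tool_pos'])"
```

```text
time: 5.87
tool_pos: [471.6, 91.6, 165.5]
tcp_rot: [1.477, 1.57, 2.939]
contact_force: [-0.2, 0.1, -0.7]
grip_width: 11.7
time: 6.12
tool_pos: [471.7, 91.8, 163.6]
tcp_rot: [1.315, 1.571, 2.777]
contact_force: [-0.5, -0.5, -0.8]
grip_width: 11.8
[-0.53025702 -0.50833795 -0.82821579] [0.04680719 0.06472667 0.01140621] [471.66383024  91.80105062 163.56117232]
```

```bash

python3 -m creep '[{"tx":0.1,"ty":0.0,"tz":-0.05,"wx":0.0,"wy":0.0,"wz":0.0,"gripper":1.0},{"tx":0.2,"ty":0.0,"tz":-0.05,"wx":0.0,"wy":0.0,"wz":0.0,"gripper":1.0},{"tx":0.2,"ty":0.0,"tz":-0.05,"wx":0.0,"wy":0.0,"wz":0.0,"gripper":1.0}]'
python3 -c "
from h import *
o=get_obs();print(o['contact_force'],o['moment'],o['tool_pos'])"
```

```text
time: 6.37
tool_pos: [471.9, 91.4, 162.3]
tcp_rot: [-1.124, 1.57, 0.339]
contact_force: [-0.4, -0.7, 4.3]
grip_width: 11.9
[-0.36949959 -0.6519225   4.34537091] [0.12624479 0.23213992 0.0090684 ] [471.8648086   91.36384368 162.27968858]
```

Slot 1 stops the foot. It passed the tooth-top height, then contact came at foot z ≈ 54 mm with about 5 N up and no side force. On to slot 2, 35.25 mm further, since the slot centres are 34 + 1.25 mm apart.

```bash

python3 -m creep '[{"tx":-0.9,"ty":0.0,"tz":0.0,"wx":0.0,"wy":0.0,"wz":0.0,"gripper":1.0},{"tx":-1.2,"ty":0.0,"tz":1.0,"wx":0.0,"wy":0.0,"wz":0.0,"gripper":1.0},{"tx":-1.2,"ty":0.0,"tz":3.0,"wx":0.0,"wy":0.0,"wz":0.0,"gripper":1.0},{"tx":-1.2,"ty":0.0,"tz":3.52,"wx":0.0,"wy":0.0,"wz":0.0,"gripper":1.0},{"tx":-1.0,"ty":0.0,"tz":3.52,"wx":0.0,"wy":0.0,"wz":0.0,"gripper":1.0},{"tx":-0.5,"ty":0.0,"tz":3.52,"wx":0.0,"wy":0.0,"wz":0.0,"gripper":1.0},{"tx":-0.2,"ty":0.0,"tz":3.52,"wx":0.0,"wy":0.0,"wz":0.0,"gripper":1.0},{"tx":-0.2,"ty":0.0,"tz":3.52,"wx":0.0,"wy":0.0,"wz":0.0,"gripper":1.0}]'
python3 -m creep '[{"tx":0.1,"ty":0.0,"tz":0.0,"wx":0.0,"wy":0.0,"wz":0.0,"gripper":1.0},{"tx":0.2,"ty":0.0,"tz":0.0,"wx":0.0,"wy":0.0,"wz":0.0,"gripper":1.0},{"tx":0.2,"ty":0.0,"tz":0.0,"wx":0.0,"wy":0.0,"wz":0.0,"gripper":1.0}]'
python3 -c "
from h import *
o=get_obs();print(o['contact_force'],o['moment'],o['tool_pos'])"
```

```text
time: 7.03
tool_pos: [474.8, 125.8, 162.6]
tcp_rot: [1.831, 1.569, -2.99]
contact_force: [0.0, 0.1, -1.2]
grip_width: 12.0
time: 7.28
tool_pos: [475.5, 126.0, 161.6]
tcp_rot: [-0.198, 1.571, 1.264]
contact_force: [-0.3, 0.3, -1.3]
grip_width: 11.9
[-0.29598501  0.26170457 -1.33928493] [ 0.07514909  0.02556241 -0.03365352] [475.54391277 125.97987335 161.59917756]
```

```bash

python3 -m creep '[{"tx":0.1,"ty":0.0,"tz":0.0,"wx":0.0,"wy":0.0,"wz":0.0,"gripper":1.0},{"tx":0.15,"ty":0.0,"tz":0.0,"wx":0.0,"wy":0.0,"wz":0.0,"gripper":1.0},{"tx":0.15,"ty":0.0,"tz":0.0,"wx":0.0,"wy":0.0,"wz":0.0,"gripper":1.0}]'
python3 -c "
from h import *
o=get_obs();print(o['contact_force'],o['moment'],o['tool_pos'])"
```

```text
time: 7.53
tool_pos: [475.7, 126.3, 160.7]
tcp_rot: [-1.145, 1.57, 0.318]
contact_force: [-1.0, 0.1, 3.2]
grip_width: 12.2
[-1.02787949  0.09513256  3.22792396] [ 0.18089053  0.07889355 -0.00819738] [475.73252846 126.30453416 160.65904587]
```

Slot 2 also stops it: foot z ≈ 52 mm, about 4.5 N up, balanced. On to slot 3.

```bash

python3 -m creep '[{"tx":-1.1,"ty":0.0,"tz":0.0,"wx":0.0,"wy":0.0,"wz":0.0,"gripper":1.0},{"tx":-1.4,"ty":0.0,"tz":1.0,"wx":0.0,"wy":0.0,"wz":0.0,"gripper":1.0},{"tx":-1.4,"ty":0.0,"tz":3.0,"wx":0.0,"wy":0.0,"wz":0.0,"gripper":1.0},{"tx":-1.4,"ty":0.0,"tz":3.52,"wx":0.0,"wy":0.0,"wz":0.0,"gripper":1.0},{"tx":-1.0,"ty":0.0,"tz":3.52,"wx":0.0,"wy":0.0,"wz":0.0,"gripper":1.0},{"tx":-0.4,"ty":0.0,"tz":3.52,"wx":0.0,"wy":0.0,"wz":0.0,"gripper":1.0},{"tx":-0.1,"ty":0.0,"tz":3.52,"wx":0.0,"wy":0.0,"wz":0.0,"gripper":1.0},{"tx":-0.1,"ty":0.0,"tz":3.52,"wx":0.0,"wy":0.0,"wz":0.0,"gripper":1.0}]'
python3 -m creep '[{"tx":0.0,"ty":0.0,"tz":0.0,"wx":0.0,"wy":0.0,"wz":0.0,"gripper":1.0},{"tx":0.15,"ty":0.0,"tz":0.0,"wx":0.0,"wy":0.0,"wz":0.0,"gripper":1.0},{"tx":0.15,"ty":0.0,"tz":0.0,"wx":0.0,"wy":0.0,"wz":0.0,"gripper":1.0}]'
python3 -c "
from h import *
o=get_obs();print(o['contact_force'],o['moment'],o['tool_pos'])"
```

```text
time: 8.2
tool_pos: [478.6, 160.8, 160.0]
tcp_rot: [1.767, 1.569, -3.054]
contact_force: [-0.6, -0.2, -0.5]
grip_width: 11.6
time: 8.45
tool_pos: [479.3, 160.9, 159.6]
tcp_rot: [2.56, 1.571, -2.261]
contact_force: [0.1, -0.2, -1.9]
grip_width: 11.5
[ 0.14523522 -0.23747595 -1.89865624] [-0.03047999 -0.06812536 -0.02831456] [479.29900024 160.92230779 159.58354172]
```

```bash

python3 -m creep '[{"tx":0.1,"ty":0.0,"tz":0.02,"wx":0.0,"wy":0.0,"wz":0.0,"gripper":1.0},{"tx":0.15,"ty":0.0,"tz":0.02,"wx":0.0,"wy":0.0,"wz":0.0,"gripper":1.0},{"tx":0.15,"ty":0.0,"tz":0.02,"wx":0.0,"wy":0.0,"wz":0.0,"gripper":1.0}]'
python3 -c "
from h import *
o=get_obs();print(o['contact_force'],o['moment'],o['tool_pos'])"
```

```text
time: 8.7
tool_pos: [479.3, 161.4, 158.2]
tcp_rot: [0.256, 1.571, 1.719]
contact_force: [-0.1, -0.1, 0.5]
grip_width: 11.7
[-0.08498814 -0.06621714  0.54770663] [0.0468803  0.03268022 0.01486956] [479.28231429 161.38259798 158.15562159]
```

```bash

python3 -m creep '[{"tx":0.05,"ty":0.0,"tz":0.0,"wx":0.0,"wy":0.0,"wz":0.0,"gripper":1.0},{"tx":0.1,"ty":0.0,"tz":0.0,"wx":0.0,"wy":0.0,"wz":0.0,"gripper":1.0},{"tx":0.1,"ty":0.0,"tz":0.0,"wx":0.0,"wy":0.0,"wz":0.0,"gripper":1.0}]'
python3 -c "
from h import *
o=get_obs();print(o['contact_force'],o['moment'],o['tool_pos'])"
```

```text
time: 8.95
tool_pos: [479.4, 161.4, 157.4]
tcp_rot: [-1.416, 1.57, 0.047]
contact_force: [-0.5, -0.0, 1.8]
grip_width: 12.1
[-0.54079984 -0.01888209  1.7613522 ] [-0.12457441  0.06212082 -0.02095421] [479.39690521 161.43203181 157.44189996]
```

```bash

python3 -m creep '[{"tx":0.05,"ty":0.0,"tz":0.0,"wx":0.0,"wy":0.0,"wz":0.0,"gripper":1.0},{"tx":0.1,"ty":0.0,"tz":0.0,"wx":0.0,"wy":0.0,"wz":0.0,"gripper":1.0},{"tx":0.1,"ty":0.0,"tz":0.0,"wx":0.0,"wy":0.0,"wz":0.0,"gripper":1.0}]'
python3 -c "
from h import *
o=get_obs();print(o['contact_force'],o['moment'],o['tool_pos'])"
```

```text
time: 9.2
tool_pos: [479.6, 161.4, 157.1]
tcp_rot: [-1.408, 1.57, 0.055]
contact_force: [-0.6, -1.8, 6.2]
grip_width: 11.6
[-0.61208541 -1.81843411  6.21519513] [-0.18527121  0.4395627   0.01009758] [479.58316884 161.4196727  157.10676216]
```

Slot 3 stops it as well. The foot is at z ≈ 48.5 mm and wedged evenly, with about 7 N up, little side force and no yaw moment. The three stop depths fit a slot 3 width of about 11.5 mm, which makes slot 4 about 14 mm. On to slot 4.

```bash

python3 -m creep '[{"tx":-1.3,"ty":0.0,"tz":0.0,"wx":0.0,"wy":0.0,"wz":0.0,"gripper":1.0},{"tx":-1.7,"ty":0.0,"tz":0.5,"wx":0.0,"wy":0.0,"wz":0.0,"gripper":1.0},{"tx":-1.7,"ty":0.0,"tz":3.0,"wx":0.0,"wy":0.0,"wz":0.0,"gripper":1.0},{"tx":-1.7,"ty":0.0,"tz":3.51,"wx":0.0,"wy":0.0,"wz":0.0,"gripper":1.0},{"tx":-1.2,"ty":0.0,"tz":3.51,"wx":0.0,"wy":0.0,"wz":0.0,"gripper":1.0},{"tx":-0.6,"ty":0.0,"tz":3.51,"wx":0.0,"wy":0.0,"wz":0.0,"gripper":1.0},{"tx":-0.2,"ty":0.0,"tz":3.51,"wx":0.0,"wy":0.0,"wz":0.0,"gripper":1.0},{"tx":-0.1,"ty":0.0,"tz":3.51,"wx":0.0,"wy":0.0,"wz":0.0,"gripper":1.0}]'
python3 -m creep '[{"tx":0.15,"ty":0.0,"tz":0.0,"wx":0.0,"wy":0.0,"wz":0.0,"gripper":1.0},{"tx":0.3,"ty":0.0,"tz":0.0,"wx":0.0,"wy":0.0,"wz":0.0,"gripper":1.0},{"tx":0.3,"ty":0.0,"tz":0.0,"wx":0.0,"wy":0.0,"wz":0.0,"gripper":1.0}]'
python3 -c "
from h import *
o=get_obs();print(o['contact_force'],o['moment'],o['tool_pos'])"
```

```text
time: 9.87
tool_pos: [482.3, 195.6, 155.7]
tcp_rot: [1.953, 1.568, -2.868]
contact_force: [0.8, -0.3, -0.8]
grip_width: 11.7
time: 10.12
tool_pos: [483.1, 196.0, 154.0]
tcp_rot: [1.82, 1.571, -3.001]
contact_force: [-0.2, -0.2, -2.1]
grip_width: 11.7
[-0.23869217 -0.24414242 -2.13748614] [ 0.05485094 -0.01947561 -0.0210646 ] [483.05549295 196.00728897 153.95061952]
```

```bash

python3 -m creep '[{"tx":0.2,"ty":0.0,"tz":0.0,"wx":0.0,"wy":0.0,"wz":0.0,"gripper":1.0},{"tx":0.4,"ty":0.0,"tz":0.0,"wx":0.0,"wy":0.0,"wz":0.0,"gripper":1.0},{"tx":0.6,"ty":0.0,"tz":0.0,"wx":0.0,"wy":0.0,"wz":0.0,"gripper":1.0},{"tx":0.6,"ty":0.0,"tz":0.0,"wx":0.0,"wy":0.0,"wz":0.0,"gripper":1.0}]'
python3 -c "
from h import *
o=get_obs();print(o['contact_force'],o['moment'],o['tool_pos'])"
```

```text
time: 10.45
tool_pos: [482.9, 196.2, 147.8]
tcp_rot: [1.832, 1.57, -2.988]
contact_force: [1.0, -0.4, -0.8]
grip_width: 11.8
[ 1.03887344 -0.37561613 -0.76616389] [ 0.03965613  0.01775431 -0.00465564] [482.87320597 196.24918143 147.78362738]
```

Foot at z ≈ 39 mm with no resistance, so slot 4 takes it. I'll carry on down to just above the floor.

```bash

python3 -m creep '[{"tx":0.3,"ty":0.0,"tz":0.0,"wx":0.0,"wy":0.0,"wz":0.0,"gripper":1.0},{"tx":0.7,"ty":0.0,"tz":0.0,"wx":0.0,"wy":0.0,"wz":0.0,"gripper":1.0},{"tx":1.1,"ty":0.0,"tz":0.0,"wx":0.0,"wy":0.0,"wz":0.0,"gripper":1.0},{"tx":1.4,"ty":0.0,"tz":0.0,"wx":0.0,"wy":0.0,"wz":0.0,"gripper":1.0},{"tx":1.4,"ty":0.0,"tz":0.0,"wx":0.0,"wy":0.0,"wz":0.0,"gripper":1.0}]'
python3 -c "
from h import *
o=get_obs();print(o['contact_force'],o['moment'],o['tool_pos'])"
```

```text
time: 10.87
tool_pos: [482.6, 196.2, 133.3]
tcp_rot: [1.883, 1.569, -2.938]
contact_force: [0.4, -0.4, -1.5]
grip_width: 12.0
[ 0.42613333 -0.44432113 -1.46895568] [-0.00498661  0.03662601  0.00275526] [482.63340186 196.22614555 133.31039171]
```

```bash

python3 -m creep '[{"tx":0.4,"ty":-0.05,"tz":0.0,"wx":0.0,"wy":0.0,"wz":0.0,"gripper":1.0},{"tx":0.8,"ty":-0.05,"tz":0.0,"wx":0.0,"wy":0.0,"wz":0.0,"gripper":1.0},{"tx":1.05,"ty":-0.05,"tz":0.0,"wx":0.0,"wy":0.0,"wz":0.0,"gripper":1.0},{"tx":1.15,"ty":-0.05,"tz":0.0,"wx":0.0,"wy":0.0,"wz":0.0,"gripper":1.0},{"tx":1.15,"ty":-0.05,"tz":0.0,"wx":0.0,"wy":0.0,"wz":0.0,"gripper":1.0}]'
python3 -c "
from h import *
o=get_obs();print(o['contact_force'],o['moment'],o['tool_pos'])"
```

```text
time: 11.28
tool_pos: [483.4, 196.2, 122.4]
tcp_rot: [1.817, 1.57, -3.003]
contact_force: [0.1, -0.1, -0.4]
grip_width: 11.9
[ 0.111978   -0.08839462 -0.35683237] [ 0.02211525  0.0357313  -0.0220832 ] [483.41123656 196.22721206 122.35023364]
```

```bash

python3 -m creep '[{"tx":0.05,"ty":0.0,"tz":0.0,"wx":0.0,"wy":0.0,"wz":0.0,"gripper":1.0},{"tx":0.1,"ty":0.0,"tz":0.0,"wx":0.0,"wy":0.0,"wz":0.0,"gripper":1.0},{"tx":0.15,"ty":0.0,"tz":0.0,"wx":0.0,"wy":0.0,"wz":0.0,"gripper":1.0},{"tx":0.15,"ty":0.0,"tz":0.0,"wx":0.0,"wy":0.0,"wz":0.0,"gripper":1.0}]'
python3 -c "
from h import *
o=get_obs();print(o['contact_force'],o['moment'],o['tool_pos'])"
```

```text
time: 11.62
tool_pos: [483.6, 196.3, 121.2]
tcp_rot: [-0.945, 1.571, 0.518]
contact_force: [-0.2, 0.1, -0.7]
grip_width: 11.9
[-0.24717401  0.07557731 -0.664725  ] [0.05218507 0.03372639 0.03845765] [483.60802535 196.28699106 121.21682602]
```

```bash

python3 -m creep '[{"tx":0.05,"ty":0.0,"tz":0.0,"wx":0.0,"wy":0.0,"wz":0.0,"gripper":1.0},{"tx":0.1,"ty":0.0,"tz":0.0,"wx":0.0,"wy":0.0,"wz":0.0,"gripper":1.0},{"tx":0.12,"ty":0.0,"tz":0.0,"wx":0.0,"wy":0.0,"wz":0.0,"gripper":1.0},{"tx":0.12,"ty":0.0,"tz":0.0,"wx":0.0,"wy":0.0,"wz":0.0,"gripper":1.0}]'
python3 -c "
from h import *
o=get_obs();print(o['contact_force'],o['moment'],o['tool_pos'])"
```

```text
time: 11.95
tool_pos: [483.7, 196.3, 120.5]
tcp_rot: [-1.157, 1.57, 0.306]
contact_force: [-1.3, -1.2, 4.8]
grip_width: 11.8
[-1.29365846 -1.16795837  4.78229506] [-0.07946156  0.29192365 -0.00233254] [483.74236664 196.32482212 120.53248894]
```

The foot is on the floor. TCP z is 120.5, the same as in the rack, which also has a 12 mm floor. About 5 N up. One more light press, then release.

```bash

python3 -m creep '[{"tx":0.05,"ty":0.0,"tz":0.0,"wx":0.0,"wy":0.0,"wz":0.0,"gripper":1.0},{"tx":0.05,"ty":0.0,"tz":0.0,"wx":0.0,"wy":0.0,"wz":0.0,"gripper":1.0}]'
python3 -m creep '[{"tx":-0.05,"ty":0.0,"tz":0.0,"wx":0.0,"wy":0.0,"wz":0.0,"gripper":0.6},{"tx":-0.05,"ty":0.0,"tz":0.0,"wx":0.0,"wy":0.0,"wz":0.0,"gripper":0.6},{"tx":-0.05,"ty":0.0,"tz":0.0,"wx":0.0,"wy":0.0,"wz":0.0,"gripper":0.6},{"tx":-0.05,"ty":0.0,"tz":0.0,"wx":0.0,"wy":0.0,"wz":0.0,"gripper":0.2},{"tx":-0.05,"ty":0.0,"tz":0.0,"wx":0.0,"wy":0.0,"wz":0.0,"gripper":-0.2},{"tx":-0.05,"ty":0.0,"tz":0.0,"wx":0.0,"wy":0.0,"wz":0.0,"gripper":-0.2},{"tx":-0.05,"ty":0.0,"tz":0.0,"wx":0.0,"wy":0.0,"wz":0.0,"gripper":-0.2},{"tx":-0.05,"ty":0.0,"tz":0.0,"wx":0.0,"wy":0.0,"wz":0.0,"gripper":-0.2}]'
python3 - <<'E'
from h import *
o=get_obs();print(o['contact_force'],o['moment'],o['tool_pos'])
c=capture("side"); f=c["frame"][70:270,180:430,::-1]; cv2.imwrite("pics/s4.png",cv2.resize(f,None,fx=3,fy=3))
E
```

```text
time: 12.12
tool_pos: [483.8, 196.4, 120.5]
tcp_rot: [-1.196, 1.57, 0.267]
contact_force: [-2.1, -0.8, 8.9]
grip_width: 11.9
time: 12.78
tool_pos: [483.6, 196.3, 119.9]
tcp_rot: [1.019, 1.571, 2.482]
contact_force: [0.5, 0.7, 0.7]
grip_width: 47.0
[0.47334902 0.69391851 0.73906625] [ 0.02931136 -0.05550249  0.00170177] [483.58446513 196.28248849 119.92684563]
```

View pics/s4.png

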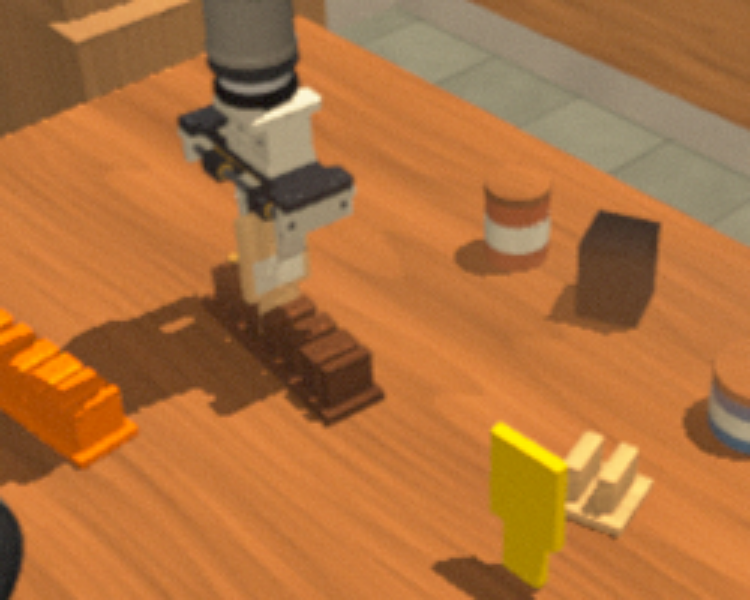

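It stands between the open jaws at crop (270,265). Now the gripper backs off upward and I look.

```bash

python3 -m creep '[{"tx":-1.0,"ty":0.0,"tz":0.0,"wx":0.0,"wy":0.0,"wz":0.0,"gripper":-0.5},{"tx":-3.0,"ty":0.0,"tz":0.0,"wx":0.0,"wy":0.0,"wz":0.0,"gripper":-0.5},{"tx":-6.0,"ty":0.0,"tz":0.0,"wx":0.0,"wy":0.0,"wz":0.0,"gripper":-0.5},{"tx":-9.0,"ty":0.0,"tz":0.0,"wx":0.0,"wy":0.0,"wz":0.0,"gripper":-0.5},{"tx":-12.0,"ty":0.0,"tz":0.0,"wx":0.0,"wy":0.0,"wz":0.0,"gripper":-0.5},{"tx":-14.0,"ty":0.0,"tz":4.0,"wx":0.0,"wy":0.0,"wz":0.0,"gripper":-0.5},{"tx":-14.0,"ty":0.0,"tz":8.0,"wx":0.0,"wy":0.0,"wz":0.0,"gripper":-0.5},{"tx":-14.0,"ty":0.0,"tz":12.0,"wx":0.0,"wy":0.0,"wz":0.0,"gripper":-0.5}]'
python3 -m creep '[{"tx":0.0,"ty":0.0,"tz":4.0,"wx":0.0,"wy":0.0,"wz":0.0,"gripper":-0.5},{"tx":0.0,"ty":0.0,"tz":8.0,"wx":0.0,"wy":0.0,"wz":0.0,"gripper":-0.5},{"tx":0.0,"ty":0.0,"tz":8.0,"wx":0.0,"wy":0.0,"wz":0.0,"gripper":-0.5},{"tx":0.0,"ty":0.0,"tz":8.0,"wx":0.0,"wy":0.0,"wz":0.0,"gripper":-0.5}]'
python3 - <<'E'
from h import *
import pickle
o=get_obs();print(o['contact_force'],o['tool_pos'],o["time"])
c=capture("side"); pickle.dump(c,open("s5.pkl","wb")); f=c["frame"][70:270,180:430,::-1]; cv2.imwrite("pics/s5.png",cv2.resize(f,None,fx=3,fy=3))
c=capture("wrist"); save(c,"w5"); pickle.dump(c,open("w5.pkl","wb"))
c=capture("top"); save(c,"t5"); pickle.dump(c,open("t5.pkl","wb"))
E
```

```text
time: 13.5
tool_pos: [497.4, 316.8, 263.4]
tcp_rot: [-1.017, 1.565, 0.444]
contact_force: [1.0, 0.0, -0.4]
grip_width: 69.0
time: 13.83
tool_pos: [504.5, 396.9, 259.5]
tcp_rot: [2.286, 1.57, -2.532]
contact_force: [-0.2, 0.2, -0.8]
grip_width: 69.2
[-0.23115513  0.24058546 -0.75657218] [504.48072564 396.86568313 259.54864021] 13.8333
```

View pics/s5.png

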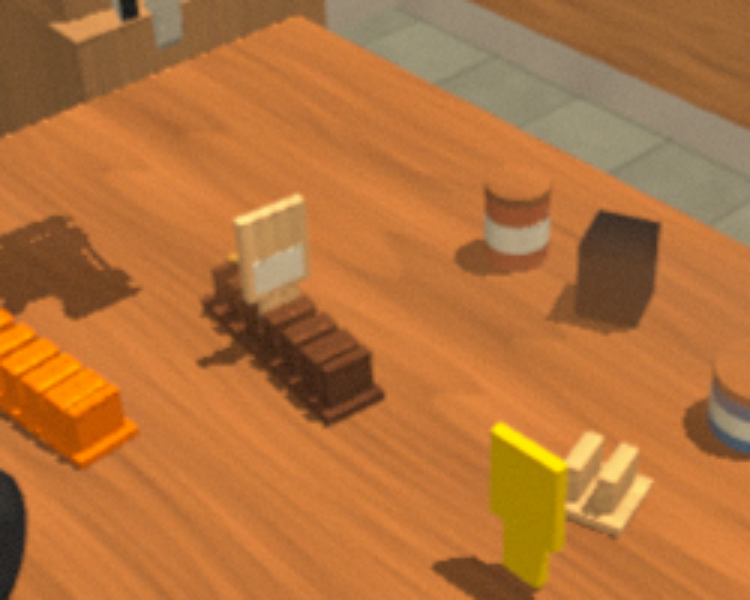

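View pics/w5.png

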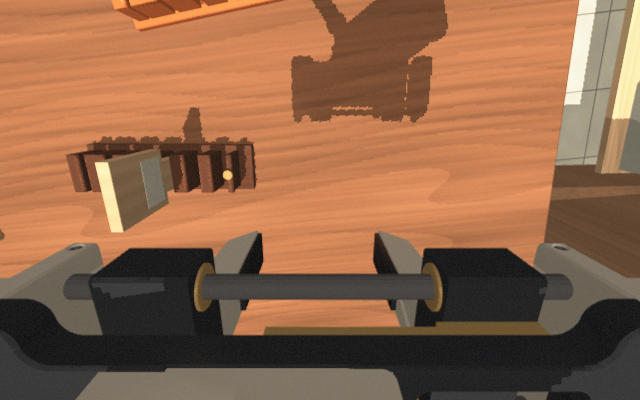

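View pics/t5.png

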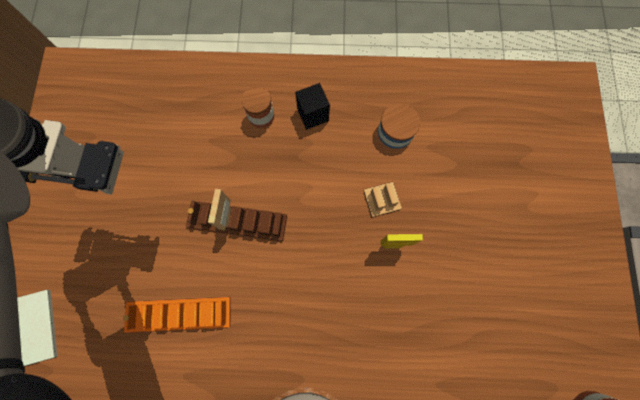

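The plaque stands alone in the fourth slot: side crop (272,250), top (220,210). The candles and gift box look untouched. I'll check the numbers.

```bash
python3 - <<'E'
from h import *
import pickle
w=np.radians(-6.28); ax=np.array([np.cos(w),np.sin(w)]);ay=np.array([-ax[1],ax[0]])
for n in("t5","w5"):
    c=pickle.load(open(n+".pkl","rb")); P=cloud(c).reshape(-1,3)
    m=(P[:,2]>75)&(P[:,2]<175)&(abs(P[:,0]-483)<60)&(abs(P[:,1]-196)<40); q=P[m]; d=q[:,:2]-np.array([480.85,183.1]); x=d@ax;y=d@ay
    t=q[:,2]>155
    print(n,len(q),"ztop",np.percentile(q[:,2],[50,90,98]),"x",np.percentile(x,[1,99]),"top y",np.percentile(y[t],[2,98]))
    for lo,hi in((80,100),(110,130),(135,152)):
        k=(q[:,2]>lo)&(q[:,2]<hi); print(lo,np.percentile(y[k],[5,50,95]).round(1))
a=pickle.load(open("top0.pkl","rb"))["frame"].astype(int);b=pickle.load(open("t5.pkl","rb"))["frame"].astype(int)
print("bystander diff",abs(a-b)[75:155,235:430].max(),abs(a-b)[75:155,235:430].mean())
E
```

```text
t5 605 ztop [141.06540287 160.70508027 162.17104573] x [-32.96830985  36.36286293] top y [ 8.82117825 20.87220224]
80 [ 7.7  8.6 14.1]
110 [ 8.   9.  12.3]
135 [ 8.5  9.  12.4]
w5 4159 ztop [135.86541588 159.90499108 160.75020462] x [-33.65223293  35.62630596] top y [ 7.87434901 20.41805027]
80 [18.7 20.  20.7]
110 [18.7 19.6 20.6]
135 [18.6 19.6 20.5]
bystander diff 26 3.0219444444444443
```

Top at z 160, so the tab is on the 12 mm floor. It is centred within about 1–2 mm along the slot, sits at stand y ≈ 14.5 (slot 4) and is upright. Handing in.

```bash
python3 -c "
from plant import *
print(close_job(), get_obs()['time'])"
```

```text
the job is handed in; nothing more can be done
the job is handed in; nothing more can be done
```

The plaque now stands by itself in the fourth slot of the dark wooden stand, counted from the narrow end. I handed the job in about 14 s into the 61 s limit.

- **Slots tried:** I set the tab on slots 1, 2 and 3 in order, pressing with about 5, 4.5 and 7.5 N. Each stopped the foot 3 to 9 mm below the tooth tops. Slot 4 took it without resistance. I pressed it to the floor with about 9 N, let go and backed the arm away.
- **Position:** The last pictures show its top at z ≈ 160 mm, so the tab is on the 12 mm slot floor. It is upright and centred within about 2 mm along the slot.
- **Bystanders:** The candles and gift box look the same as before in the top view.
- **Disagreements:** The cameras differed from each other by 1 to 2 mm, within their stated calibration. The width of slot 3, about 11.5 mm, is worked out from how deep the foot stopped rather than measured. Image estimates gave about 10 to 11.5 mm.

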